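# Hold a plaster mould shut for strapping

### The arm

A 7-joint arm with a two-finger parallel gripper is mounted at the origin on the work surface. World frame = base frame: x ahead of the robot, y to its left, z up, the work surface at z = 0. Lengths are in m, angles in degrees, forces in N, time in s.
With the tool pointing down it reaches from about 0.425 to 0.875 m from the base axis. Payload 4.7 kg.
Tool frame: the origin (TCP) lies midway between the tips of the shut fingers; the grasp point (between the pads) lies 19 mm behind it; z points along the fingers, y is the direction in which the jaws open and shut (so a half turn about z gives the same grasp; the last joint's range is limited). The gripper opens to 87 mm and grips with 3 to 60 N. Pads are 19 mm wide; open, the fingers measure 117 mm over their backs; the gripper's body (75 mm by 190 mm) begins 51 mm behind the grasp point.
Start: joints at [71.282, 18.392, -4.016, 83.108, 1.295, 78.541, -3.26], TCP at [0.217, -0.613, 0.199] pointing down, gripper open.
Joint ranges: [-163.93, 163.93], [-17.29, 119.83], [-79.2, 71.16], [3.27, 140.29], [-89.18, 269.18], [5.43, 117.66], [-154.24, 154.24]. Speed limits (degrees/s): [147.25, 147.25, 180, 180, 180, 180, 180].

### API

Orientations are given as a 3x3 rotation matrix whose columns are the frame's x, y, z axes.
In Python, from workcell import * gives the robot as it stands. The module is installed in compiled form; this text tells all that it offers. Calls block until the motion is done:
- move_pose(position, orientation): joint-space move of the TCP to a pose.
- move_linear(position, rot=None, vel=0.15, contact_N=None): straight line of the TCP; rot=None keeps the orientation; vel is the mean speed in m/s. With contact_N (N) it stops when the force on the tool has changed by that much, and returns True; else False.
- set_joints(angles): joint-space move.
- ungrasp() and close(squeeze=None): open the fingers fully, or close them until they stop; squeeze is the grip in N (None keeps the last).
- pause(seconds).
- inverse_kinematics(position, orientation): joint angles nearest the present ones, or None.
- get_image(name): name is "side" or "top" or "wrist"; returns the picture (420x560x3 uint8, blue, green, red); there is no depth.
- camera_model(name): a dict with "fov_y" (degrees; the focal length in pixels is half the picture's height over the tangent of half this angle, whatever the lens; pixels are square), "cx", "cy" (the principal point, pixels), "k1" (the pictures are not rectified: a ray, as slopes to the right and down, at radius r is drawn at 1 + k1 r^2 times it, then the intrinsics apply), "view" (4x4, takes a point from world to camera coordinates); the wrist camera has in their place "T_tool_cam" (4x4, takes a point from camera to tool coordinates, whose origin is the TCP and whose axes are the flange's). Camera axes: x right, y down, z forward; pixel columns grow to the right and rows downward; lengths in m; the calibration is good to about 2 mm. A picture is of the moment at which its call begins: read the wrist's pose just before it. camera_model takes no time and is no camera call.
A pose or a line that the arm cannot do raises PlanningError and nothing moves.
- sign_off(): hands the job in, once; it reports no verdict.
Readings, each from a call of its own:
- get_clock(): time.
- get_joints(): joint angles.
- get_qd(): joint speeds.
- get_joint_efforts(): joint torques, N m.
- get_position(): TCP position.
- get_orientation(): TCP orientation.
- get_contact_force(): force on the tool from outside, world axes, zero at the start.
- get_wrist_torque(): the same for the moment, N m.
- get_opening(): opening from 0.0 (shut) to 1.0 (fully open).
Only numpy, scipy, OpenCV 4.12 (cv2) and the standard library are available. Lean on these libraries where they do the work, as an engineer would, in place of code of your own. Each camera call takes 0.05 s, during which the arm holds its last target.

### The job

Close the two-part plaster mould for me: stand the loose half on the board of the strapping stand, hollow side against the half that is on the sprung carriage, square to it and with all edges flush. Press it along the board so that the carriage gives and its pointer stands between the two upright pins, without ever driving the carriage back to its end stop, and keep pressing steadily there for at least two seconds; your program finishes while still holding and pressing, because I strap the mould then. Leave the other things on the bench where they are.

Things in the scene. Friction and masses are not known exactly. Their poses are not given: they have to be found in the camera images.
- front_half: the loose plaster half mould, upright on the bench, on either side of the stand: 40 mm thick (x), 56 mm wide (y), 90 mm tall (z), about 0.25 kg (may differ by a third). Origin at the centre of its underside; x points out of its hollow open face (hollow 36 mm wide, 26 mm deep, open at the top). The two flat sides, 56 mm apart, are good to grip from above.
- front_face (a point): centre of the loose half's open face: 20 mm along its x from its origin, 45 mm above its underside; axes as the loose half's
- stand: strapping stand, fixed, placed and turned anew each time: plywood board 270 (x) by 130 mm (y), top 18 mm above the bench. Its x axis is the pressing direction. Origin at bench height below the mould's parting plane with the carriage at rest; the board spans x -110 to 160 mm, the part from -110 to 0 is free for the loose half. End block at x 115 to 140 mm, 62 mm above the board.
- rear_face (a point): centre of the open face of the other plaster half, which is fixed on the carriage and moves with it: same size, 45 mm above the board, axes as the stand's; the face looks to -x, the half's body lies 0 to 40 mm behind it, then the wooden back plate (12 mm thick, 84 wide, 99 high above the board). The two face centres meet when the mould is shut and flush.
- carriage (a joint): how far the sprung carriage is pushed back along the stand's x, m: 0 at rest, 0.045 at its end stop. Springs resist with 0.5 N per mm from zero. A thin steel pointer, 36 mm above the board, sticks out of the back plate at the stand's -y side; it stands between the two upright pins (32 mm tall, on the board) at 16 to 30 mm (8 to 15 N), middle 23 mm.
- glaze_jar: a capped glaze jar, 60 mm across and 95 mm tall, standing; origin at the centre of its underside; a bystander
- beaker: an open unglazed clay beaker, 72 mm across the rim and 85 mm tall; origin at the centre of its underside; a bystander
- glaze_brush: a brush lying on the bench; origin on the bench under its middle; a bystander
- clay_block: a block of clay, 90 x 60 x 50 mm; origin at the centre of its underside; a bystander
Things that resemble listed ones, but are neither listed nor needed, are in the scene too. What is shaped like the front_half but purple is not meant.

How it is judged:
By the outcome, as a careful person would: the job done as asked, in the order asked, and still so for the second after the job is handed in, while the arm keeps its last pose, push and grip.
It also fails if it takes over 51 s, if anything falls off the work surface, if the arm or the gripper's body presses on something with over 40 N, if the wrist force passes 120 N, or if a joint passes its speed limit or range.

## Working session

There is one attempt and no reset: what is moved stays moved. The work goes in short steps, each a Python script; the robot and the scene stay as the last script left them, time stands still between calls to the robot, and variables do not carry over. Pictures are saved under pics/ and viewed, and the job is handed in when it is done.

```bash
mkdir -p pics; ls
python3 - <<'E'
from workcell import *
import cv2, numpy as np
np.set_printoptions(precision=4,suppress=True)
print(get_clock())
for n in ["side","top","wrist"]:
    if n=="wrist": print(get_position(),get_orientation())
    cv2.imwrite(f"pics/{n}0.png",get_image(n)); print(n,camera_model(n))
print(get_clock(),get_contact_force())
E
```

```text
pics
0.0
side {'fov_y': 45.77300518229676, 'cx': 276.54842531283384, 'cy': 207.5721410198547, 'k1': -0.16320298832568395, 'view': array([[-0.7913, -0.6113, -0.0084,  0.4564],
       [-0.3401,  0.4516, -0.8249,  0.206 ],
       [ 0.5081, -0.6499, -0.5652,  1.2383],
       [ 0.    ,  0.    ,  0.    ,  1.    ]])}
top {'fov_y': 54.29467779675798, 'cx': 284.5930425327313, 'cy': 212.2745037608734, 'k1': 0.01340026958303382, 'view': array([[-0.0207, -0.9998,  0.0082,  0.0679],
       [-0.9902,  0.0194, -0.1381,  0.5229],
       [ 0.1379, -0.011 , -0.9904,  1.0804],
       [ 0.    ,  0.    ,  0.    ,  1.    ]])}
[ 0.217  -0.6121  0.1983] [[ 0.9425  0.3343 -0.0007]
 [ 0.3343 -0.9425  0.0016]
 [-0.0001 -0.0017 -1.    ]]
wrist {'fov_y': 68.84839621606686, 'cx': 275.8894796325961, 'cy': 213.01545646149086, 'k1': 0.01252776376033859, 'T_tool_cam': array([[ 0.0003, -0.9662, -0.2577,  0.0694],
       [ 1.    ,  0.0005, -0.0005,  0.0002],
       [ 0.0006, -0.2577,  0.9662, -0.1853],
       [ 0.    ,  0.    ,  0.    ,  1.    ]])}
0.15 [ 0.2362  0.5286 -0.6678]
```

View pics/top0.png

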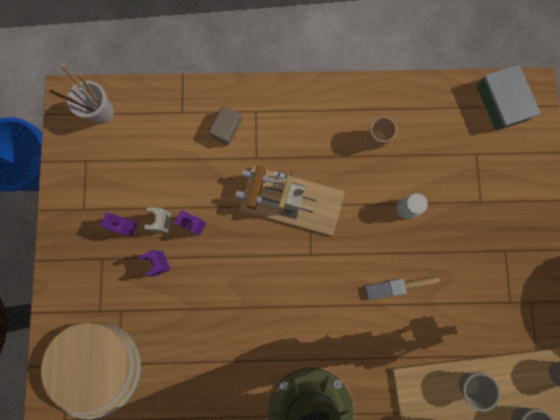

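View pics/side0.png

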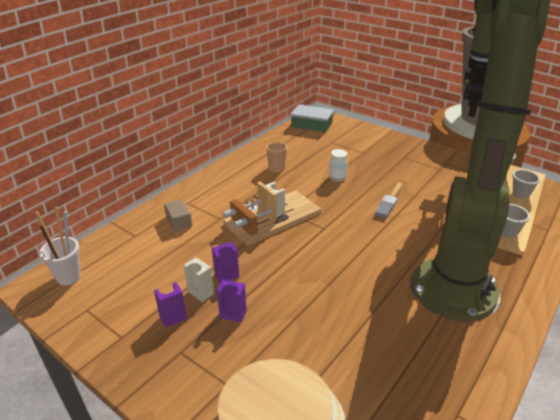

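View pics/wrist0.png

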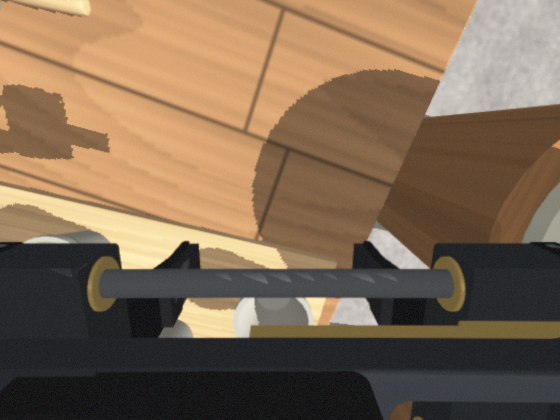

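The top view shows the stand at (293,203). There are four mould-half shapes: white at (158,220) and purple at (120,224), (190,222) and (154,263). The white, unpurple one should be front_half, so I'll check it in enlarged crops.

Run:
```python
import cv2, numpy as np
t=cv2.imread("pics/top0.png"); s=cv2.imread("pics/side0.png")
f=lambda im,x,y,w,h,k: cv2.convertScaleAbs(cv2.resize(im[y:y+h,x:x+w],None,fx=k,fy=k,interpolation=cv2.INTER_CUBIC),alpha=1.6)
cv2.imwrite("pics/c1.png",f(t,90,190,130,95,6))
cv2.imwrite("pics/c2.png",f(t,225,150,130,95,6))
cv2.imwrite("pics/c3.png",cv2.resize(s[225:335,145:265],None,fx=5,fy=5,interpolation=cv2.INTER_CUBIC))
cv2.imwrite("pics/c4.png",cv2.resize(s[170:245,210:330],None,fx=6,fy=6,interpolation=cv2.INTER_CUBIC))
```

```text
(no output)
```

View pics/c1.png

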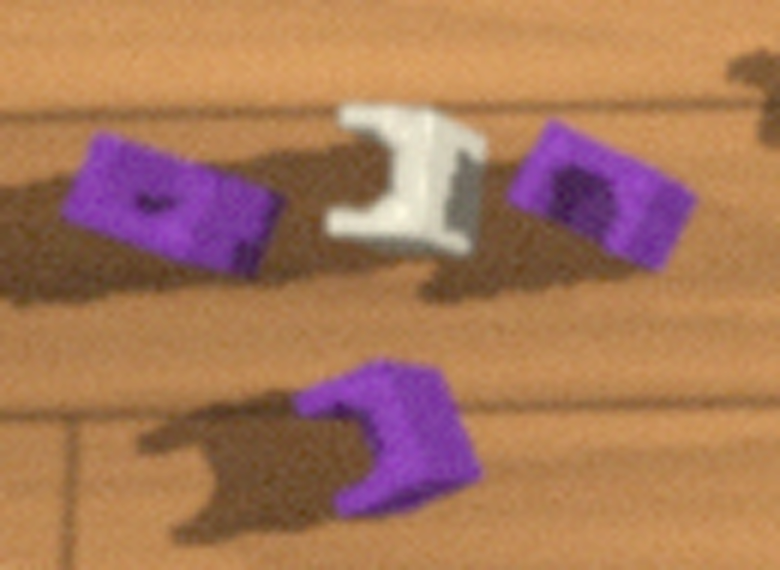

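View pics/c2.png

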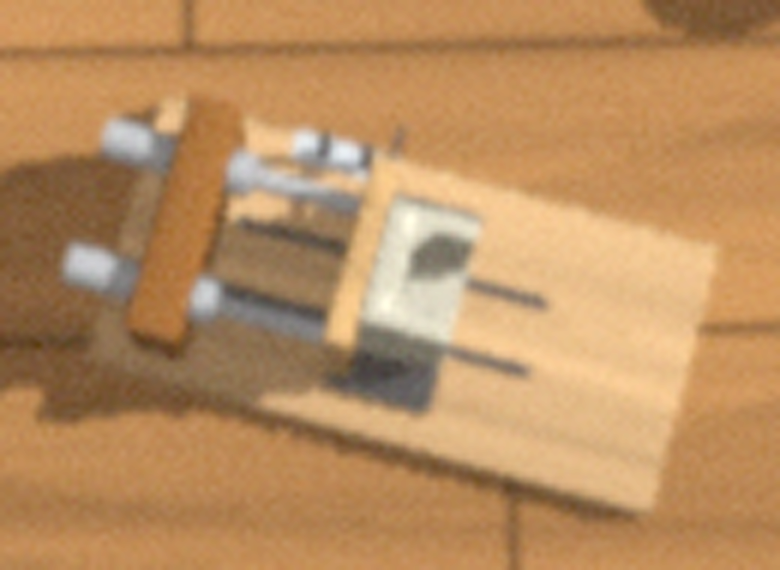

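View pics/c3.png

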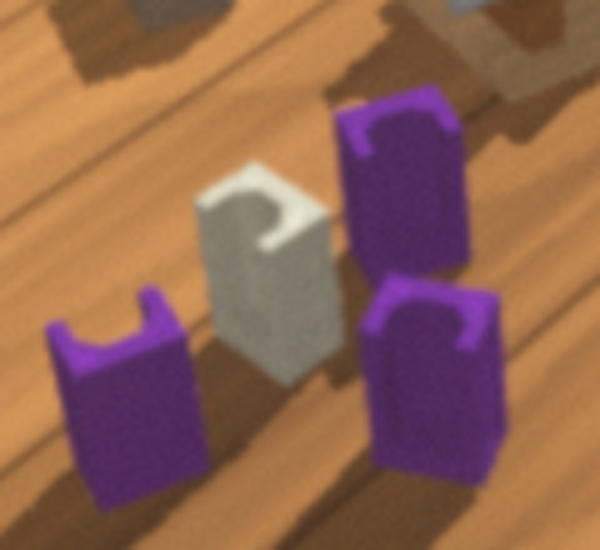

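View pics/c4.png

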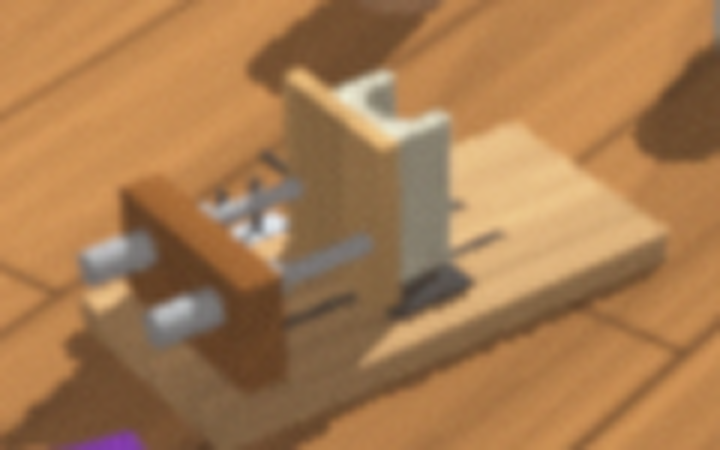

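The only white half is at top (158,220) / side (200,280). Its hollow opens to the left in the top view, and three purple decoys stand around it. The stand's end block is at the left and the free part of the board at the right. I'll start with rough poses from the top view.

```bash
cat > h.py <<'E'
import numpy as np, cv2
np.set_printoptions(precision=4,suppress=True)
def K(c):
    f=210/np.tan(np.radians(c["fov_y"]/2)); return np.array([[f,0,c["cx"]],[0,f,c["cy"]],[0,0,1.]])
def norm(c,px):
    # distorted = r*(1+k1 r^2): cv2 model
    px=np.asarray(px,float).reshape(-1,1,2)
    return cv2.undistortPointsIter(px,K(c),np.array([c["k1"],0,0,0.]),None,None,(cv2.TERM_CRITERIA_COUNT+cv2.TERM_CRITERIA_EPS,60,1e-10)).reshape(-1,2)
def toworld(c,Twc,px,z):
    n=norm(c,px); d=np.c_[n,np.ones(len(n))]@Twc[:3,:3].T; o=Twc[:3,3]
    s=(z-o[2])/d[:,2]; return o+d*s[:,None]
def proj(c,Twc,P):
    T=np.linalg.inv(Twc); rv,_=cv2.Rodrigues(T[:3,:3])
    return cv2.projectPoints(np.asarray(P,float).reshape(-1,1,3),rv,T[:3,3],K(c),np.array([c["k1"],0,0,0.]))[0].reshape(-1,2)
def Tfix(c): return np.linalg.inv(c["view"])
def Twrist(c,p,R):
    T=np.eye(4); T[:3,:3]=R; T[:3,3]=p; return T@c["T_tool_cam"]
def yawR(deg):  # tool down, tool y axis along world direction deg
    a=np.radians(deg); y=np.array([np.cos(a),np.sin(a),0]); z=np.array([0,0,-1.]); return np.c_[np.cross(y,z),y,z]
E
python3 - <<'E'
from workcell import *
from h import *
c=camera_model("top"); T=Tfix(c); print("cam",T[:3,3])
a=np.array([[340,105],[432,105],[418,245],[328,235]])/6+[90,190]
w=toworld(c,T,a,.09); print("part top",w, [np.linalg.norm(w[i]-w[i-1]) for i in range(4)], w.mean(0))
b=np.array([[715,245],[648,512]])/6+[225,150]
w=toworld(c,T,b,.018); print("board right",w,np.linalg.norm(w[0]-w[1]))
r=np.array([[395,198],[483,222],[443,345],[362,325]])/6+[225,150]
w2=toworld(c,T,r,.108); print("rear top",w2,[np.linalg.norm(w2[i]-w2[i-1]) for i in range(4)])
d=(w[1]-w[0])[:2]; print("stand yaw", np.degrees(np.arctan2(d[1],d[0]))-90)
for n,p,z in [("p1",(100+90*0,0),0)]: pass
q=np.array([[175,205],[600,195],[390,440]])/6+[90,190]; print("purples",toworld(c,T,q,.09))
E
```

```text
cam [0.3703 0.0697 1.1417]
part top [[0.5361 0.4143 0.09  ]
 [0.5354 0.3749 0.09  ]
 [0.4749 0.3796 0.09  ]
 [0.4799 0.418  0.09  ]] [np.float64(0.056300553657214696), np.float64(0.039452778725880565), np.float64(0.06067440878324616), np.float64(0.038724102449620705)] [0.5066 0.3967 0.09  ]
board right [[ 0.5839 -0.1104  0.018 ]
 [ 0.4601 -0.0746  0.018 ]] 0.12891072053596506
rear top [[0.5899 0.0406 0.108 ]
 [0.5787 0.0031 0.108 ]
 [0.5258 0.0216 0.108 ]
 [0.535  0.0559 0.108 ]] [np.float64(0.05697523303344981), np.float64(0.039113056689632844), np.float64(0.05609891271514761), np.float64(0.035518788518204565)]
stand yaw 73.86902323282737
purples [[0.4942 0.4834 0.09  ]
 [0.4948 0.3023 0.09  ]
 [0.3923 0.3896 0.09  ]]
```

Run:
```python
from workcell import *
from h import *
u=np.array([np.cos(np.radians(74)),np.sin(np.radians(74))])
O=np.array([.552,.0127])
p1=[*(O-.05*u),.22]
print(inverse_kinematics(p1,yawR(-16)), inverse_kinematics([.5066,.332,.2],yawR(-4)))
move_pose(p1,yawR(-16))
P,R=np.array(get_position()),np.array(get_orientation()); im=get_image("wrist")
cv2.imwrite("pics/w1.png",im); np.savez("w1.npz",P=P,R=R)
print(get_clock(),P)
u=np.array([np.cos(np.radians(86)),np.sin(np.radians(86))])
move_pose([*(np.array([.5066,.3967])-.065*u),.2],yawR(-4))
P,R=np.array(get_position()),np.array(get_orientation()); im=get_image("wrist")
cv2.imwrite("pics/w2.png",im); np.savez("w2.npz",P=P,R=R)
print(get_clock(),P,get_joints())
```

```text
[ 40.7387   7.3845 -42.9993  95.9251   5.1283  78.7044 -19.0298] [ 17.5001  29.1351 -72.0882  88.0092  27.8141  83.148  -59.7949]
2.55 [ 0.5382 -0.037   0.2198]
3.9833 [0.5033 0.33   0.1998] [ 13.9614  24.2588 -64.3294  88.6529  22.0773  81.0426 -56.0664]
```

View pics/w1.png

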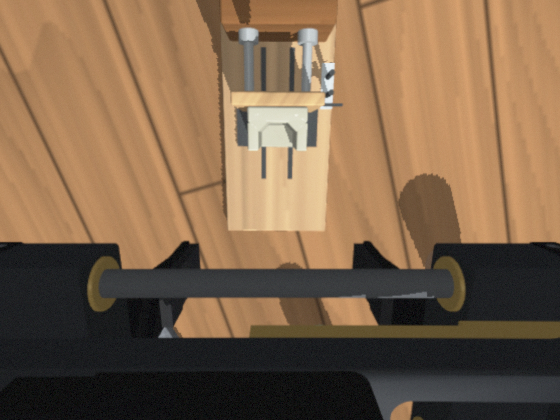

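View pics/w2.png

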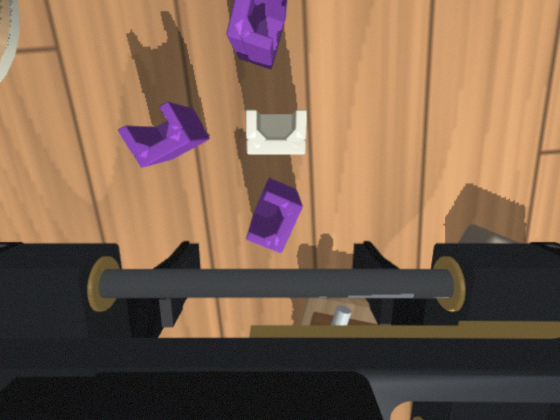

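Wrist picture 1 shows the stand square in view, with the rear half's top at (247-308, 107-150) and the board's end edge at row 230. Picture 2 shows the white half at (247-306, 110-153), with its hollow facing +x of the tool. I'll enlarge both to get the corners.

Run:
```python
import cv2
a=cv2.imread("pics/w1.png"); b=cv2.imread("pics/w2.png")
cv2.imwrite("pics/w1c.png",cv2.resize(a[90:165,225:340],None,fx=6.9565,fy=6.9565*0+7,interpolation=cv2.INTER_CUBIC)[:, :800]) if 0 else None
cv2.imwrite("pics/w1c.png",cv2.resize(a[90:165,230:330],None,fx=8,fy=8,interpolation=cv2.INTER_CUBIC))
cv2.imwrite("pics/w1d.png",cv2.resize(a[165:240,220:335],None,fx=6,fy=6,interpolation=cv2.INTER_CUBIC))
cv2.imwrite("pics/w2c.png",cv2.resize(b[95:170,230:330],None,fx=8,fy=8,interpolation=cv2.INTER_CUBIC))
```

```text
(no output)
```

View pics/w1c.png

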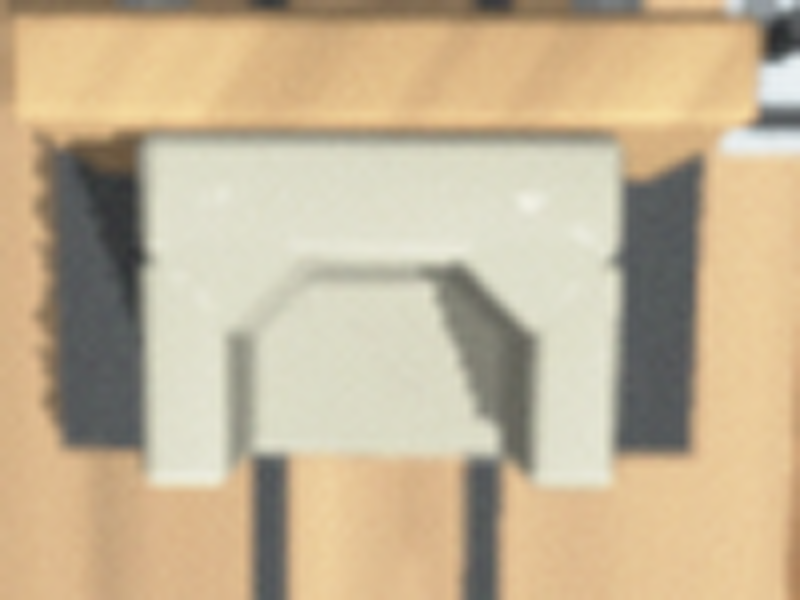

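View pics/w1d.png

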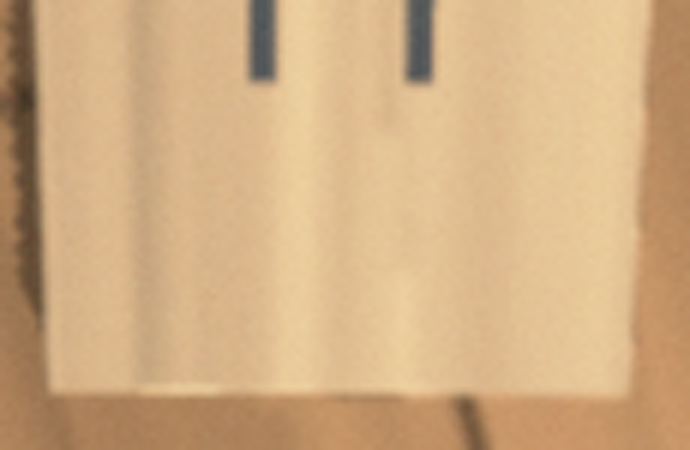

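View pics/w2c.png

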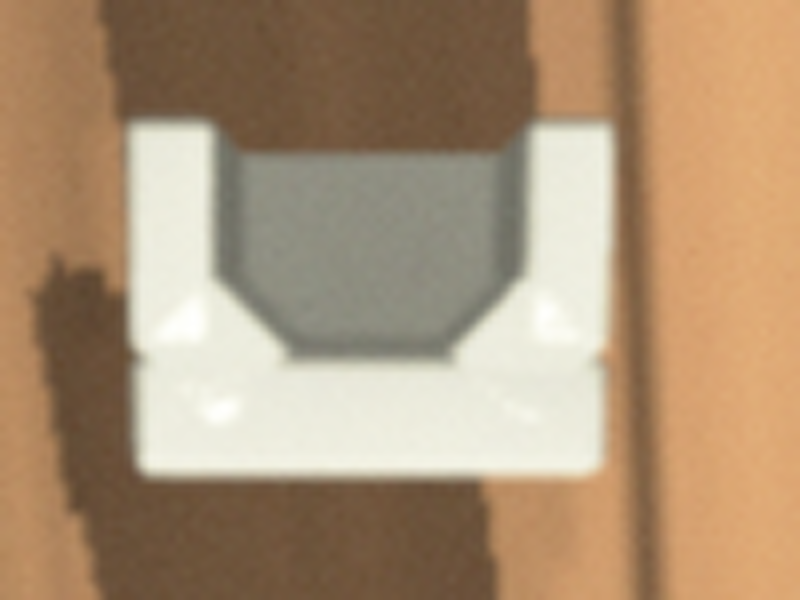

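```bash
cat > m.py <<'E'
from workcell import *
from h import *
c=camera_model("wrist")
def cr(pts,k,x,y): return (np.array(pts)+.5)/k-.5+[x,y]
def an(v): return np.degrees(np.arctan2(v[1],v[0]))
def L(v): return np.linalg.norm(v)*1000
d=np.load("w1.npz"); T1=Twrist(c,d["P"],d["R"])
d=np.load("w2.npz"); T2=Twrist(c,d["P"],d["R"])
E
python3 - <<'E'
from m import *
p=toworld(c,T2,cr([[130,122],[613,122],[604,473],[137,473]],8,230,95),.09)
print("part",p[:,:2],L(p[0]-p[1]),L(p[2]-p[3]),L(p[0]-p[3]),L(p[1]-p[2]))
print(" yaw(y->x)",an(p[0]-p[1])-90,an(p[3]-p[2])-90,"x:",an(p[0]-p[3]),an(p[1]-p[2]),"centre",p.mean(0))
r=toworld(c,T1,cr([[150,485],[611,485],[620,140],[145,138]],8,230,90),.108)
print("rear",r[:,:2],L(r[0]-r[1]),L(r[2]-r[3]),L(r[0]-r[3]),L(r[1]-r[2]))
print(" yaw",an(r[0]-r[1])-90,an(r[3]-r[2])-90,"face mid",(r[0]+r[1])/2,"via back/centre",r.mean(0))
b=toworld(c,T1,cr([[50,393],[630,396]],6,220,165),.018)
bl=toworld(c,T1,cr([[35,50],[46,350],[650,50],[634,340]],6,220,165),.018)
print("board",b[:,:2],L(b[0]-b[1]),an(b[0]-b[1])-90,an(bl[0]-bl[1]),an(bl[2]-bl[3]))
m=b.mean(0)[:2]; y=an(b[0]-b[1])-90
for yy in (73.5,74,74.5): print(yy, m+.11*np.array([np.cos(np.radians(yy)),np.sin(np.radians(yy))]))
E
```

```text
part [[0.4816 0.4204]
 [0.5366 0.4164]
 [0.5337 0.3771]
 [0.4786 0.3811]] 55.11046208935281 55.27170343580197 39.36616154569124 39.365959582010554
 yaw(y->x) 85.84861389810976 85.84833666246837 x: 85.56447443500991 85.7991552840467 centre [0.5076 0.3988 0.09  ]
rear [[0.5268 0.0209]
 [0.5795 0.0057]
 [0.5903 0.0429]
 [0.538  0.0583]] 54.78722963973922 54.46135762361338 38.985867865038074 38.7627200986151
 yaw 73.86539257979899 73.63231320327804 face mid [0.5532 0.0133 0.108 ] via back/centre [0.5586 0.0319 0.108 ]
board [[ 0.4605 -0.0736]
 [ 0.5835 -0.1099]] 128.25274250695253 73.56364567602455 73.52553332929986 73.22004403501522
73.5 [0.5532 0.0137]
74 [0.5523 0.014 ]
74.5 [0.5514 0.0142]
```

Sizes come out at 55 × 39.4 mm and 54.8 × 39 mm against 56 × 40, and the stand yaw agrees from several edges (about 73.6°). Next I'll grasp the half, lift it and carry it over the board.

Run:
```python
from workcell import *
from h import *
R=yawR(85.85-90)
c=[.5076,.3988]
print(inverse_kinematics([*c,.031],R))
move_pose([*c,.16],R)
move_linear([*c,.031],vel=.12)
print(get_clock(),get_position(),get_contact_force())
close(50)
print(get_clock(),get_opening(),get_opening()*87,get_contact_force(),get_position())
move_linear([*c,.19],vel=.2)
print(get_clock(),get_opening()*87,get_contact_force())
ys=73.6; u=np.array([np.cos(np.radians(ys)),np.sin(np.radians(ys))]); O=np.array([.5532,.0135])
q=O-.060*u
move_pose([*q,.19],yawR(ys-90))
move_linear([*q,.031+.018+.012],vel=.15)
P,R=np.array(get_position()),np.array(get_orientation()); im=get_image("wrist")
cv2.imwrite("pics/w3.png",im); np.savez("w3.npz",P=P,R=R)
cv2.imwrite("pics/side3.png",get_image("side"))
print(get_clock(),P,R)
cv2.imwrite("pics/w3c.png",cv2.resize(im[60:260,180:380],None,fx=3,fy=3,interpolation=cv2.INTER_CUBIC))
```

```text
[  0.636   37.4539 -56.2321  92.713   33.0503  67.9627 -67.1269]
5.6167 [0.5081 0.3994 0.032 ] [ 0.7805 -0.1253 -0.4397]
6.2583 0.6400054568105839 55.68047474252079 [ 0.1715 -0.5151  0.3504] [0.5079 0.3988 0.0311]
7.2 55.5551996713261 [-0.1144 -0.8143 -2.6456]
9.9417 [ 0.5372 -0.0438  0.0619] [[ 0.2821  0.9594  0.0017]
 [ 0.9594 -0.2821 -0.0001]
 [ 0.0004  0.0016 -1.    ]]
```

View pics/w3.png

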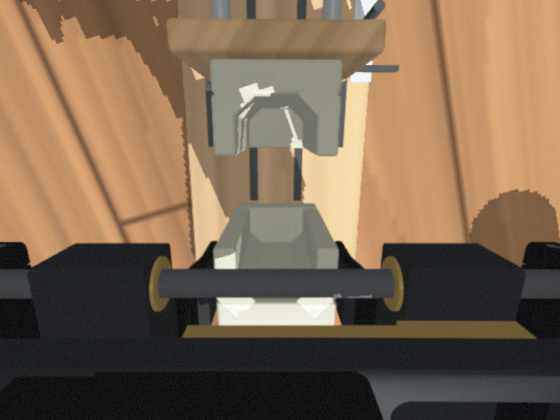

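View pics/w3c.png

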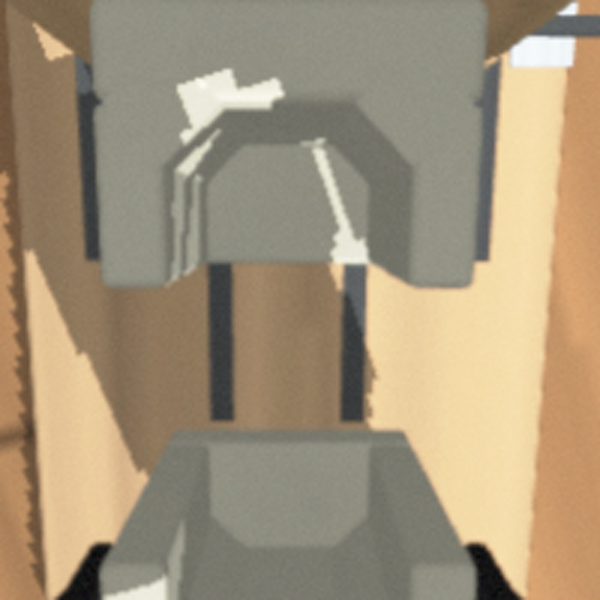

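View pics/side3.png

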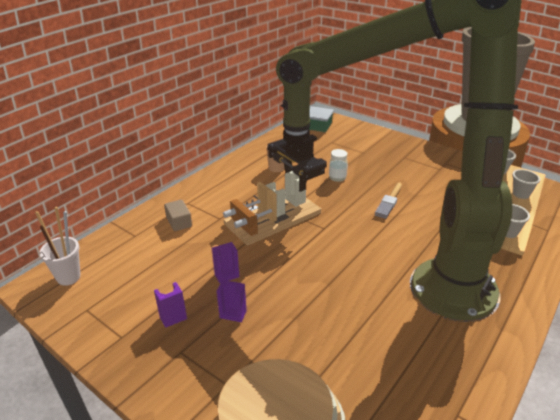

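The half is held (opening 55.7 mm). Its face's lower edge runs (237,204)-(316,204), the top face corners are at (214,248)-(338,248), and the rear half's face corners are at (214,155)-(338,155). I'll measure these relative to each other on enlarged crops.

Run:
```python
import cv2
a=cv2.imread("pics/w3.png")
cv2.imwrite("pics/w3d.png",cv2.resize(a[45:165,200:350],None,fx=5,fy=5,interpolation=cv2.INTER_CUBIC))
cv2.imwrite("pics/w3e.png",cv2.resize(a[190:265,200:350],None,fx=5,fy=5,interpolation=cv2.INTER_CUBIC))
```

```text
(no output)
```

View pics/w3d.png

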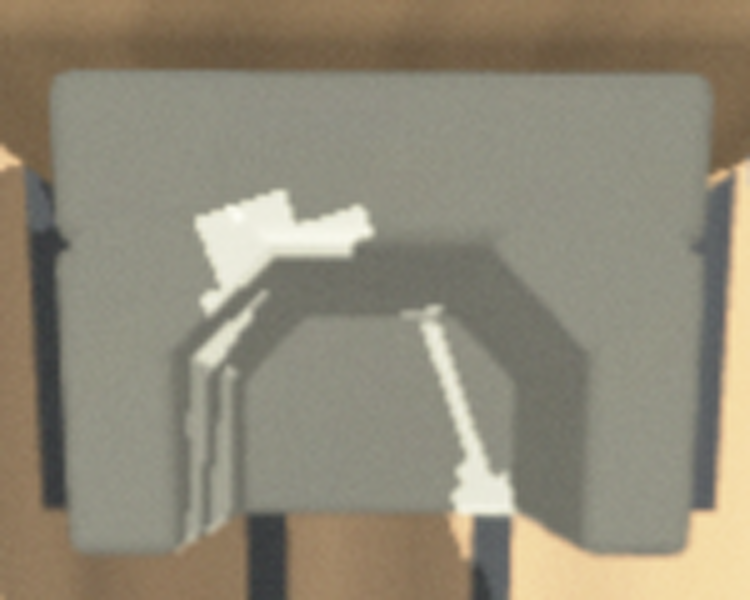

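View pics/w3e.png

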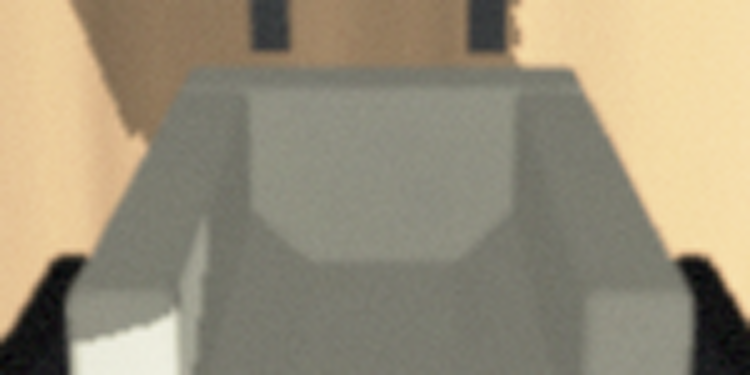

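Run:
```python
from m import *
d=np.load("w3.npz"); P,R=d["P"],d["R"]; T=Twrist(c,P,R)
tool=lambda w:((w-P)@R)*1000
r=toworld(c,T,cr([[72,552],[687,554],[711,76],[52,71]],5,200,45),.108)
h=toworld(c,T,cr([[68,290],[693,291]],5,200,190),P[2]-.0311+.09)
b=toworld(c,T,cr([[188,67],[572,69]],5,200,190),P[2]-.0311)
for n,w in (("rear",r),("heldtop",h),("heldbot",b)):
    t=tool(w); print(n,t,"width",L(w[0]-w[1]),"mid y",(t[0]+t[1])[1]/2,"ang",np.degrees(np.arctan2(*(t[1]-t[0])[[0,1]])))
t=tool(r); print("rear back mid y",(t[2]+t[3])[1]/2,"ang",np.degrees(np.arctan2(*(t[2]-t[3])[[0,1]])),"depth",L(r[0]-r[3]),L(r[1]-r[2]))
print("tool yaw",an(R[:,1])+90)
```

```text
rear [[ 59.3613 -28.3189 -46.1101]
 [ 59.1973  26.6918 -46.0201]
 [ 98.1106  26.6055 -46.0048]
 [ 98.4558 -27.8873 -46.0939]] width 55.0109644503863 mid y -0.8135406706781563 ang -0.17083234854842586
heldtop [[ 20.2041 -28.1911 -58.9383]
 [ 20.1008  26.7773 -58.8483]] width 54.96852036619092 mid y -0.7069208044516628 ang -0.10757225890558356
heldbot [[ 19.4915 -28.6894  31.0608]
 [ 19.1955  26.9452  31.1517]] width 55.63541056675418 mid y -0.8721214180707051 ang -0.3048056214326045
rear back mid y -0.6408798567779925 ang -0.3629531900532022 depth 39.09685267093782 38.91338357824575
tool yaw 73.6162656344933
```

The lateral offset is about 0.1 mm and the relative yaw about 0.1°, with a 39 mm gap, so no correction is needed. I'll set the half down on the board, close the gap and press gently.

Run:
```python
from workcell import *
from h import *
R0=np.array(get_orientation()); P=np.array(get_position()); print(P,get_contact_force())
hit=move_linear([P[0],P[1],.0475],vel=.02,contact_N=2.5)
pause(.2); P=np.array(get_position()); print("down",hit,P,get_contact_force(),get_clock())
ys=np.radians(73.6); u=np.array([np.cos(ys),np.sin(ys),0])
q=P+.033*u
h=move_linear(q,vel=.05,contact_N=6); P2=np.array(get_position()); print("near",h,P2,(P2-P)@u*1000,get_contact_force(),get_clock())
h=move_linear(P+.047*u,vel=.015,contact_N=3); pause(.2);P3=np.array(get_position()); F=np.array(get_contact_force());print("touch",h,P3,(P3-P)@u*1000,F,F@u,get_clock())
np.savez("press.npz",P=P,P3=P3)
Pw,Rw=np.array(get_position()),np.array(get_orientation()); im=get_image("wrist"); np.savez("w4.npz",P=Pw,R=Rw)
cv2.imwrite("pics/w4.png",im); cv2.imwrite("pics/w4c.png",cv2.resize(im[0:275,150:420],None,fx=2.15,fy=2.15,interpolation=cv2.INTER_CUBIC))
```

```text
[ 0.5373 -0.0441  0.0621] [-0.105   0.05   -2.1446]
down True [ 0.5369 -0.0442  0.049 ] [-0.1261  0.4388  5.6242] 10.725
near True [ 0.537  -0.0437  0.049 ] 0.46974565812101093 [-0.5511 -0.0327  3.5976] 10.975
touch True [ 0.537  -0.0437  0.049 ] 0.4832641139215262 [-0.4657 -0.8898  2.8926] -0.9850906251064595 11.7
```

View pics/w4c.png

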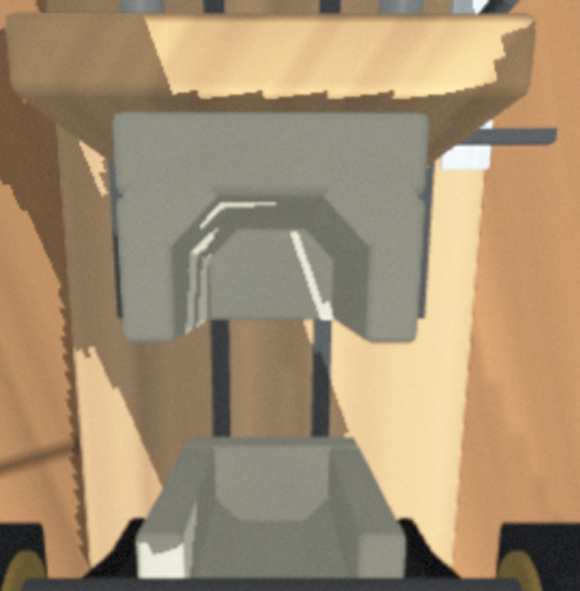

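It's standing on the board: contact came at z = 0.049, as expected for an 18 mm board. The sideways stop was only board friction, so I'll run the free gap without the contact stop.

Run:
```python
from workcell import *
from h import *
d=np.load("press.npz"); P=d["P"].copy(); P[2]=.0490
ys=np.radians(73.6); u=np.array([np.cos(ys),np.sin(ys),0])
def rep(n):
    p=np.array(get_position()); F=np.array(get_contact_force()); R=np.array(get_orientation())
    print(n,"x",(p-P)@u*1000,"lat",(p-P)@np.array([-u[1],u[0],0])*1000,"z",p[2],"F",F,"Fx",F@u,"t",get_clock(),"tilt",R[:,2])
rep("0")
move_linear(P+.034*u,vel=.05); pause(.2); rep("near")
for s in (.040,.044,.048,.052):
    move_linear(P+s*u,vel=.02); pause(.2); rep(s)
```

```text
0 x 0.5155364224009985 lat 0.053596224321988024 z 0.04901055216187553 F [ 0.3123 -0.5413  3.8508] Fx -0.4310746469099823 t 11.75 tilt [-0.0031 -0.0035 -1.    ]
near x 34.20317202648552 lat -0.45974605054140943 z 0.04911957656767752 F [ 1.0408 -1.7946  2.3485] Fx -1.4276731598049437 t 12.7667 tilt [-0.0019 -0.003  -1.    ]
0.04 x 39.12465697687385 lat -0.19930773975378752 z 0.04916204319542427 F [ 0.566  -3.4856  5.7698] Fx -3.1839903723346366 t 13.4167 tilt [-0.0033 -0.0048 -1.    ]
0.044 x 41.55194694372882 lat -0.13660175421155135 z 0.04920684712397385 F [-0.5399 -5.5207  8.224 ] Fx -5.448520981766151 t 13.9667 tilt [-0.0046 -0.007  -1.    ]
0.048 x 44.625920626470126 lat -0.1105625197212548 z 0.04922547894781892 F [-1.8115 -7.9819  8.7157] Fx -8.168609941643533 t 14.5167 tilt [-0.0055 -0.0083 -1.    ]
0.052 x 47.35118608362144 lat -0.13376072458005167 z 0.049264343113005205 F [ -3.34   -10.2406  10.7498] Fx -10.766986843392482 t 15.0667 tilt [-0.0064 -0.0101 -0.9999]
```

Carriage contact is at about 39 mm. The tool is leaning by 0.66° and the downward load is growing, so I'll command the orientation explicitly, ease the height a little, and check before pressing on.

```bash
cat > r.py <<'E'
from workcell import *
from h import *
d=np.load("press.npz"); P=d["P"].copy(); P[2]=.0490
ys=np.radians(73.6); u=np.array([np.cos(ys),np.sin(ys),0]); v=np.array([-u[1],u[0],0]); Rd=yawR(73.6-90)
def rep(n):
    p=np.array(get_position()); F=np.array(get_contact_force()); R=np.array(get_orientation()); e=R[:,2]
    print(n,"x %.2f lat %.2f z %.2f"%((p-P)@u*1000,(p-P)@v*1000,p[2]*1000),"Fx %.1f Fy %.1f Fz %.1f"%(F@u,F@v,F[2]),"tilt u %.2f v %.2f yaw %.2f"%(np.degrees(e@u),np.degrees(e@v),np.degrees(np.arctan2(R[1,1],R[0,1]))+90),"t",round(get_clock(),2),flush=True)
E
python3 - <<'E'
from r import *
rep("0")
move_linear(P+.052*u+[0,0,.0006],rot=Rd,vel=.02); pause(.2); rep("a")
R=np.array(get_orientation()); 
move_linear(P+.052*u+[0,0,.0009],rot=Rd@R.T@Rd,vel=.02); pause(.2); rep("b")
Pw,Rw=np.array(get_position()),np.array(get_orientation()); im=get_image("wrist"); np.savez("w5.npz",P=Pw,R=Rw)
cv2.imwrite("pics/w5.png",im); cv2.imwrite("pics/w5c.png",cv2.resize(im[0:275,150:420],None,fx=2.15,fy=2.15,interpolation=cv2.INTER_CUBIC))
E
```

```text
0 x 47.35 lat -0.13 z 49.26 Fx -10.8 Fy 0.3 Fz 10.7 tilt u -0.66 v 0.19 yaw 73.37 t 15.07
a x 48.27 lat -0.01 z 49.15 Fx -7.9 Fy -1.5 Fz 5.4 tilt u -0.29 v 0.08 yaw 73.46 t 15.52
b x 48.91 lat 0.21 z 49.05 Fx -5.7 Fy -2.0 Fz 2.3 tilt u 0.07 v 0.01 yaw 73.61 t 15.97
```

View pics/w5c.png

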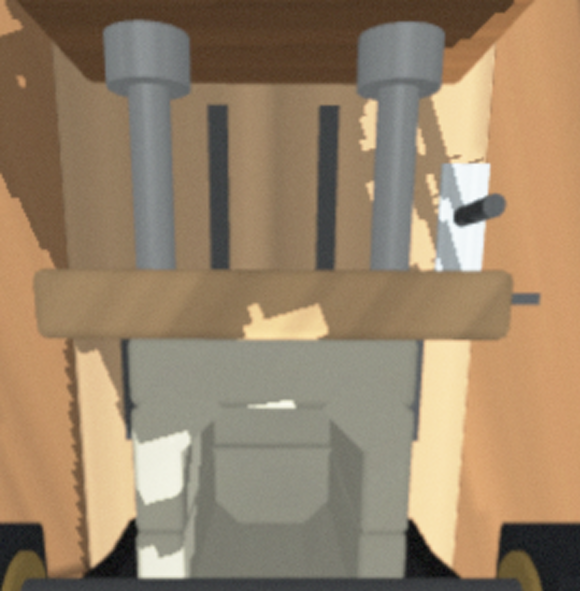

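The mould is shut with edges in line, the tilt is gone, and the carriage is about 10 mm in. I'll press on to about 23 mm in small steps with the same trimming.

Run:
```python
from r import *
R=np.array(get_orientation()); C=Rd.copy(); 
# start from the last correction size
from scipy.spatial.transform import Rotation as Ro
C=Ro.from_rotvec([0,0,0]).as_matrix()@Rd
last=np.load("w5.npz")
# last command was ~0.3 deg u-tilt, reconstruct: rotate about v so that tool z gains +u
C=Ro.from_rotvec(-np.radians(.3)*v).as_matrix()@Rd
if (C[:,2]@u)<0: C=Ro.from_rotvec(np.radians(.3)*v).as_matrix()@Rd
lo=-.0003; zo=.0009
for s in (.0555,.059,.0625,.0655,.0675):
    move_linear(P+s*u+lo*v+[0,0,zo],rot=C,vel=.02); pause(.15); rep(s)
    R=np.array(get_orientation()); C=Rd@R.T@C
    p=np.array(get_position()); lo+=np.clip(-.0001-(p-P)@v,-.0003,.0003)
    F=get_contact_force(); x=(p-P)@u*1000
    if x>62 or -np.dot(F,u)>15: break
np.savez("cmd.npz",s=s,lo=lo,zo=zo,C=C)
cv2.imwrite("pics/side6.png",get_image("side")); im=get_image("wrist")
cv2.imwrite("pics/w6.png",im); cv2.imwrite("pics/w6c.png",cv2.resize(im[0:275,150:420],None,fx=2.15,fy=2.15,interpolation=cv2.INTER_CUBIC))
```

```text
0.0555 x 51.20 lat 0.31 z 49.05 Fx -8.5 Fy -1.2 Fz 4.8 tilt u -0.05 v 0.16 yaw 73.44 t 16.49
0.059 x 52.87 lat 0.15 z 49.10 Fx -11.1 Fy 0.3 Fz 8.4 tilt u -0.17 v 0.05 yaw 73.55 t 16.97
0.0625 x 55.04 lat 0.09 z 49.09 Fx -14.9 Fy 0.9 Fz 10.2 tilt u -0.13 v 0.05 yaw 73.56 t 17.44
0.0655 x 56.98 lat 0.04 z 49.07 Fx -16.4 Fy 2.4 Fz 12.7 tilt u -0.10 v 0.04 yaw 73.57 t 17.89
```

View pics/w6c.png

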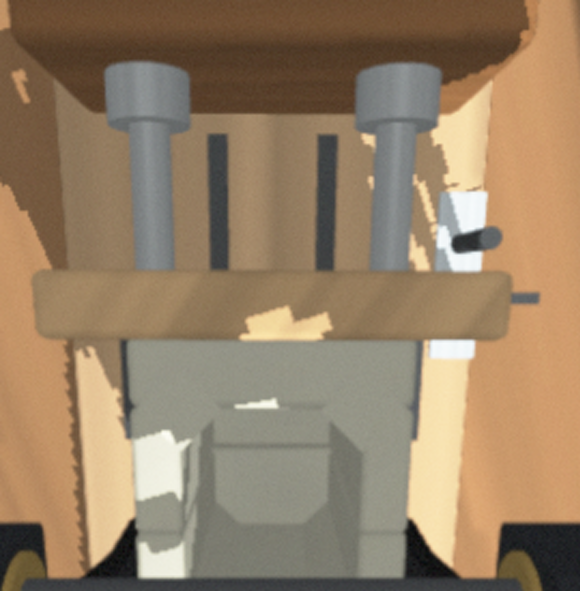

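Run:
```python
from r import *
d=np.load("cmd.npz"); C=d["C"]; s,lo,zo=float(d["s"]),float(d["lo"]),float(d["zo"])
for k in range(14):
    p=np.array(get_position()); F=np.array(get_contact_force()); x=(p-P)@u*1000
    zo+=np.clip((F[2]-1.5)*.00006,-.0003,.0007)
    if 61.6<x<62.8 and F[2]<4.5: break
    s+=np.clip((62.2-x)/1000,-.002,.0018) if F[2]<9 else 0
    move_linear(P+s*u+lo*v+[0,0,zo],rot=C,vel=.015); pause(.12); rep("s %.4f zo %.4f"%(s,zo))
    R=np.array(get_orientation()); C=Rd@R.T@C
    p=np.array(get_position()); lo+=np.clip(-.0001-(p-P)@v,-.0002,.0002)
np.savez("cmd.npz",s=s,lo=lo,zo=zo,C=C)
cv2.imwrite("pics/side7.png",get_image("side")); cv2.imwrite("pics/top7.png",get_image("top"));Pw,Rw=np.array(get_position()),np.array(get_orientation()); im=get_image("wrist"); np.savez("w7.npz",P=Pw,R=Rw)
cv2.imwrite("pics/w7.png",im); cv2.imwrite("pics/w7c.png",cv2.resize(im[0:275,150:420],None,fx=2.15,fy=2.15,interpolation=cv2.INTER_CUBIC))
a=cv2.imread("pics/side7.png"); cv2.imwrite("pics/side7c.png",cv2.resize(a[130:250,200:330],None,fx=5,fy=5,interpolation=cv2.INTER_CUBIC)[:,:])
```

```text
s 0.0655 zo 0.0015 x 57.25 lat 0.05 z 49.07 Fx -14.3 Fy 0.5 Fz 6.8 tilt u 0.06 v 0.01 yaw 73.59 t 18.36
s 0.0673 zo 0.0018 x 58.91 lat 0.07 z 49.06 Fx -14.4 Fy 1.3 Fz 5.6 tilt u -0.01 v 0.02 yaw 73.60 t 18.75
s 0.0691 zo 0.0021 x 60.29 lat 0.07 z 49.08 Fx -15.4 Fy 0.8 Fz 4.9 tilt u -0.03 v 0.03 yaw 73.58 t 19.14
s 0.0709 zo 0.0023 x 61.65 lat 0.05 z 49.09 Fx -15.4 Fy 0.5 Fz 4.2 tilt u -0.04 v 0.02 yaw 73.59 t 19.53
```

View pics/w7c.png

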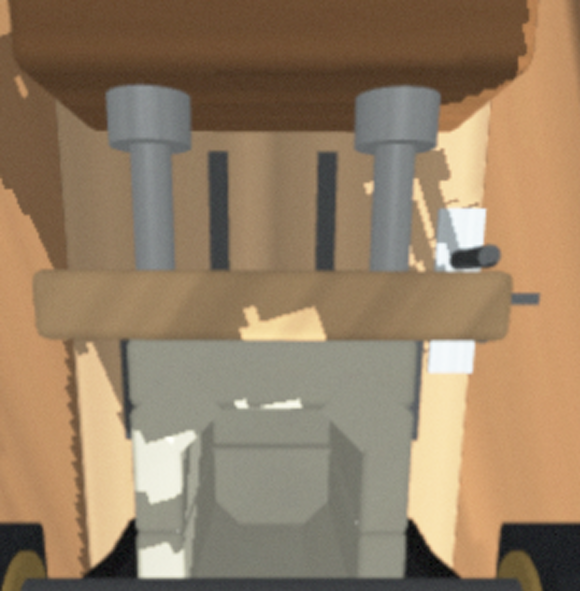

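View pics/side7c.png

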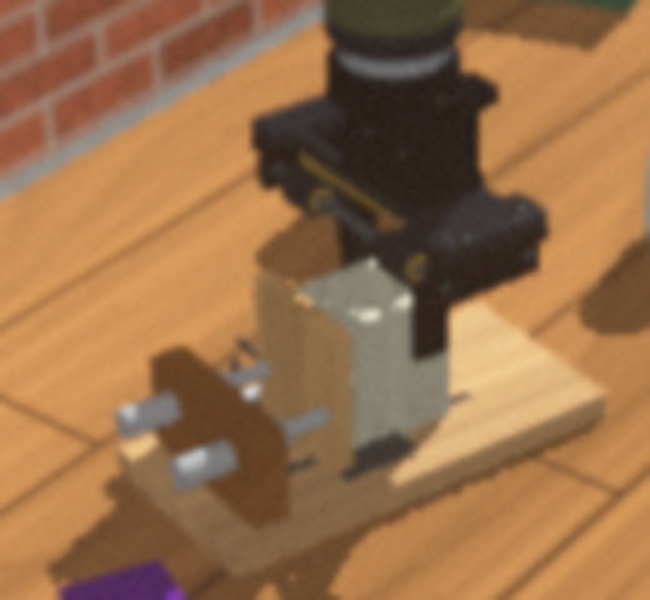

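Run:
```python
from m import *
d=np.load("w7.npz"); P,R=d["P"],d["R"]; T=Twrist(c,P,R)
ys=np.radians(73.6); u=np.array([np.cos(ys),np.sin(ys),0]); v=np.array([-u[1],u[0],0]); O=np.array([.5532,.0135,0])
st=lambda px,z:[(w-O)@u*1000 for w in toworld(c,T,(np.array(px)+.5)/2.15-.5+[150,0],z)]
print("block front bottom (115):",st([[275,130]],.018),"plate rear top (52+q)",st([[275,270]],.117),"plate front top(40+q)",st([[275,338]],.117))
print("pointer z.054",st([[525,298]],.054),"pin top z.05",st([[489,255]],.05),"seam",st([[140,530],[390,530]],.108))
print("tool", (P-O)@u*1000,(P-O)@v*1000)
im=cv2.imread("pics/w7.png"); cv2.imwrite("pics/w7d.png",cv2.resize(im[85:185,320:420],None,fx=6,fy=6,interpolation=cv2.INTER_CUBIC))
cv2.imwrite("pics/w7e.png",cv2.resize(im[150:270,195:360],None,fx=4.8,fy=4.8,interpolation=cv2.INTER_CUBIC))
```

```text
block front bottom (115): [np.float64(115.39715361499896)] plate rear top (52+q) [np.float64(73.48423153528285)] plate front top(40+q) [np.float64(62.017878624003615)]
pointer z.054 [np.float64(67.38903181388169)] pin top z.05 [np.float64(78.45118855408938)] seam [np.float64(22.589455949413768), np.float64(22.608739200365186)]
tool 1.7133064535540792 -0.6324406853586577
```

View pics/w7e.png

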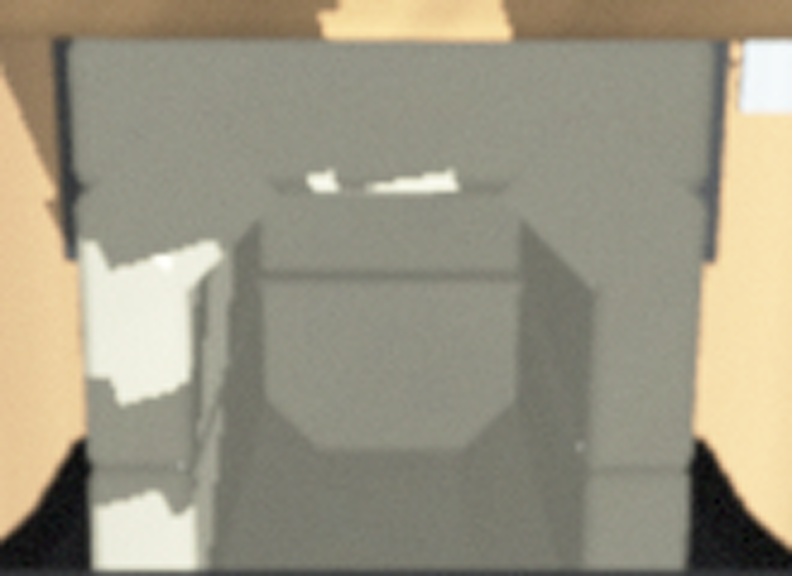

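View pics/w7d.png

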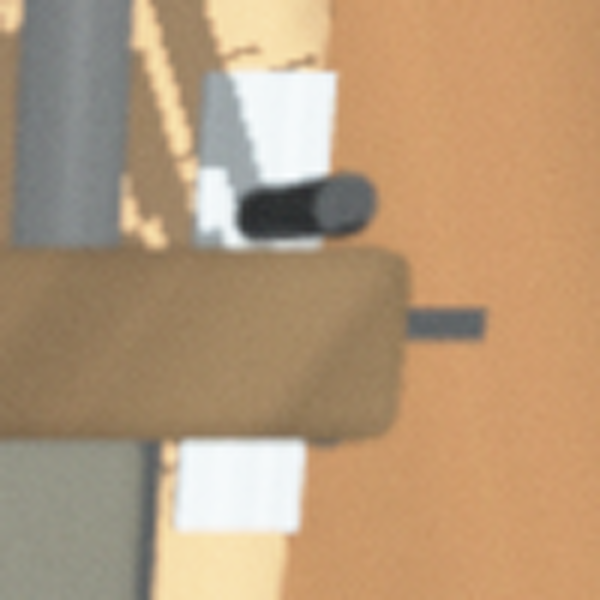

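Independent image checks: back-plate edges at 62.0 and 73.5 mm, so the carriage is about 21.5–22 mm in, and the seam at 22.6 mm. The pointer stands between the far pin at (379,118) and the near pin, which just shows at (373,158). The edges are flush, so I'll hold and then hand in.

Run:
```python
from r import *
for k in range(4):
    rep(k); pause(.75)
rep("end"); print(get_opening()*87)
p=np.array(get_position()); x=(p-P)@u*1000
if 58.5<x<66: sign_off(); print("signed",get_clock())
```

```text
0 x 61.61 lat 0.03 z 49.11 Fx -15.3 Fy 0.8 Fz 5.6 tilt u -0.04 v 0.02 yaw 73.58 t 19.68
1 x 61.65 lat 0.06 z 49.09 Fx -15.4 Fy 0.8 Fz 4.3 tilt u -0.04 v 0.03 yaw 73.59 t 20.43
2 x 61.60 lat 0.02 z 49.10 Fx -15.8 Fy 0.2 Fz 4.2 tilt u -0.04 v 0.02 yaw 73.58 t 21.18
3 x 61.63 lat 0.07 z 49.08 Fx -16.3 Fy -0.1 Fz 4.2 tilt u -0.04 v 0.03 yaw 73.58 t 21.93
end x 61.64 lat 0.03 z 49.09 Fx -16.6 Fy 1.1 Fz 3.9 tilt u -0.04 v 0.02 yaw 73.59 t 22.68
55.78731150996452
the job is handed in; nothing more can be done
the job is handed in; nothing more can be done
```

The mould is closed and the arm is still pressing, so it's ready for you to strap. I gripped the white loose half (not the purple ones), stood it on the board hollow side to the carriage half, and pressed it along the board. I held it steady for 3 s and handed in at about 22.7 s of the 51 s allowed.

**Last checks**
- **Carriage:** it is about 22 mm in, by the back plate and seam in the wrist picture and by how far the tool travelled after contact. The pointer stands between the two pins, and the carriage never came near its end stop.
- **Fit:** the tool is upright to 0.05° and in line with the stand, the underside is on the board, and the seam edges look flush. Before contact the two halves were within about 0.1 mm sideways and 0.1° in turn.
- **Grip:** it is unchanged at 55.8 mm opening.

**What disagreed**
- **Force reading:** the wrist shows 15–16.6 N along the board, while the springs should give only about 11 N at that depth. I put the difference down to the half rubbing on the board under a light downward load. The reading crept up about 1 N during the hold, but the position stayed within 0.05 mm.
- **Lean while pressing:** partway in, the tool leaned about 0.7° and pressed down harder. I corrected that before pressing to the final position.

I did not touch the other things on the bench, though I did not re-check each one in the last pictures.

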